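Dock the tensioner carrier and hold its arm back for pinning

TASK

A belt tensioner stands on a work carrier on the roller track. Push the carrier along the rollers fully home against the end stop of the yellow station bay, leaving the sprung tensioner arm at rest on the way. Then, with the carrier docked, push the arm back by its white idler roller past the ratchet click and finish while still holding it pressed back, clearly further than where the click would catch it, so that the pawl carries no load and a colleague can fit the lock pin; leave the loose things round the track where they are.

Things in the scene. Friction and masses are not known exactly. Their poses are not given: they have to be found in the camera images.
- track: roller track, fixed to the worktop, 150 mm wide (x), 400 mm long (y). Origin: centre of its underside, on the worktop. It runs along its own y axis; the yellow station bay with its end stop is at the -y end, away from the robot. Roller tops lie 30 mm above its underside; the guide rails (inner faces at x = +-62 mm) reach up to 46 mm, the end stop to 62 mm
- bay_home (a point): the place, in track axes, where the origin of the carrier lies when it is fully home against the end stop (30 mm above the worktop); +y leads back out of the bay, along the track
- plunger_nose (a point): rounded nose of a sprung plunger in the +x rail of the track (its left one, seen from the robot). Over the last 50 mm the carrier's flank pushes it aside (the carrier then needs about 5 to 15 N along the track), and it snaps into a notch in that flank when the carrier is home
- carrier: black work carrier, 120 mm (x) by 180 mm (y), plate 12 mm thick, about 0.8 kg with the tensioner, loose on the rollers, kept parallel to the track by the rails. Origin: centre of its underside. Its front is at -y, towards the bay. At its rear (+y) end stands an upright aluminium push plate, 90 mm wide, 6 mm thick, its top 56 mm above the carrier's underside
- push_plate (a point): centre of the rear face of the carrier's push plate, 40 mm above the carrier's underside; push here towards the carrier's -y
- tensioner (a joint): angle of the tensioner arm, rad: 0 = at rest on its spring, growing as the idler is pushed towards the carrier's -y (counter-clockwise from above). The pawl climbs the tooth from about 0.06, drops behind it (click) by 0.51 and then keeps the arm from springing back below about 0.50; rubber backstop at 0.70. Force at the idler: 3 N at rest to 8 N at the backstop, 1 to 2 N more on the tooth
- pivot_axis (a point): upright pivot of the tensioner arm, fixed on the carrier: x = +28, y = +8 mm in the carrier's frame. The idler's centre swings round it at 75 mm; at angle 0 it lies straight towards the carrier's -x (to the right, seen from the robot)
- idler_center (a point): centre of the white idler roller at the end of the tensioner arm: 36 mm in diameter, 28 mm high, upright, turning freely; 47 mm above the carrier's underside (35 mm above the top of the carrier plate). At rest 58 mm are free between the roller and the push plate, for the fingers
- pawl (a joint): travel of the brass ratchet pawl slider, m: 0 = seated (in front of the tooth, or dropped behind it), about 0.006 when riding on the top of the tooth
- lock_pin: bystander: steel clamp pin, 39 mm in diameter, 60 mm high, standing left of the track; origin at the centre of its underside
- bottle: bystander: white flat bottle, 57 x 104 x 110 mm, standing left of the track; origin at the centre of its underside
- hex_key: bystander: black hex key, 33 x 93 x 7 mm, lying left of the track; origin at the centre of its underside
- spare_knob: bystander: black knurled knob, 34 mm in diameter, 22 mm high, left of the track; origin at the centre of its underside

How it is judged (in metres and radians):
On the way, in this order (a step that is already met when the one before it is completed fails the run):
1. the carrier is home against the end stop of the bay, the tensioner arm still at rest (y of carrier in the frame of bay_home below 0.005 m and z of carrier in the frame of bay_home below 0.005 m and value of joint tensioner below 0.15 rad), for 0.2 s.
2. the arm has been pushed back past the click: the pawl has dropped in behind the tooth (y of carrier in the frame of bay_home below 0.005 m and value of joint tensioner above 0.48 rad and value of joint pawl below 0.002 m), for 0.1 s.
At the end, for the whole second after the job is handed in: the carrier is within 5 mm of home in the bay and flat on its rollers; the pawl is seated behind the tooth (under 2 mm); the fingers hold the tensioner arm beyond 0.55 rad (the pawl alone would catch it near 0.50) with more than 2 N (y of carrier in the frame of bay_home between -0.005 and 0.005 m and x of carrier in the frame of bay_home between -0.006 and 0.006 m and z of carrier in the frame of bay_home below 0.005 m and value of joint tensioner above 0.55 rad and value of joint pawl below 0.002 m and contact force between the fingers and tensioner above 2 N and linear speed of carrier below 0.02 m/s); the arm keeps its last pose, push and grip.
It fails at once if a loose thing round the track is disturbed (distance of any of lock_pin, bottle, hex_key, spare_knob from where it was at the start of the episode above 0.02 m).
It fails at once if the tensioner arm is pushed back before the carrier is docked (y of carrier in the frame of bay_home above 0.02 m and value of joint tensioner above 0.25 rad).
It also fails if it takes over 40 s, if anything falls off the work surface, if the arm or the gripper's body presses on something with over 40 N, if the wrist force passes 120 N, or if a joint passes its speed limit or range.

ROBOT

A 7-joint arm with a two-finger parallel gripper is mounted at the origin on a cart in front of the work surface, level with it; the furniture and walls round the work are solid. World frame = base frame: x ahead of the robot, y to its left, z up, the work surface at z = 0. Lengths are in mm, angles in rad, forces in N, time in s.
With the tool pointing down it reaches from about 400 to 900 mm from the base axis. Payload 5.6 kg.
Tool frame: the origin (TCP) lies midway between the tips of the shut fingers; the grasp point (between the pads) lies 19 mm behind it; x points along the fingers, y is the direction in which the jaws open and shut, and the axes are right-handed (so a half turn about x gives the same grasp; the last joint's range is limited). The gripper opens to 92 mm and grips with 3 to 60 N. Pads are 20 mm wide; open, the fingers measure 128 mm over their backs; the gripper's body (75 mm by 189 mm) begins 69 mm behind the grasp point.
Start: joints at [1.109, 0.468, -0.012, 1.603, 0.006, 1.071, -0.056], TCP at [264.292, -593.851, 194.292] pointing down, gripper open.
Joint ranges: [-2.53, 2.53], [-0.31, 2.02], [-1.57, 1.55], [0.28, 2.44], [-1.29, 4.43], [0.15, 1.84], [-2.92, 2.92]. Speed limits (rad/s): [2.57, 2.57, 3.14, 3.14, 3.14, 3.14, 3.14].

INTERFACE

Orientations are given as a rotation vector (axis times angle).
In Python, from cell import robot, grip, kin, viewer gives the robot as it stands. Calls block until the motion is done:
- robot.movep(position, orientation): joint-space move of the TCP to a pose.
- robot.servo_line(position, feed=150, rotation=None): straight line of the TCP; rotation=None keeps the orientation; feed is the mean speed in mm/s.
- robot.goto_joints(angles): joint-space move.
- grip(opening, newtons=None): opening from 0.0 (shut) to 1.0 (fully open); newtons is the grip in N (None keeps the last); returns when the fingers have stopped.
- robot.hold(seconds).
- kin.ik(position, orientation): joint angles nearest the present ones, or None.
- robot.observe(): the state.
- viewer.read_camera(name): name is "side" or "top"; returns the picture (420x560x3 uint8, red, green, blue); there is no depth.
- viewer.camera_info(name): a dict with "camera_matrix" (3x3 intrinsics, pixels), "R" (3x3) and "t" (3): a world point X has camera coordinates R X + t. Camera axes: x right, y down, z forward; pixel columns grow to the right and rows downward; lengths in mm; the calibration is good to about 2 mm. A picture is of the moment at which its call begins. camera_info takes no time and is no camera call.
A pose or a line that the arm cannot do raises robot.IKError and nothing moves.
- robot.job_done(): hands the job in, once; it reports no verdict.
Trained networks look in the newest picture that a camera, given by its name, has taken for a name from the list of things; names that differ only in an ending like _2 or _b are one class to them, and where a whole thing is asked for, a point or a joint stands for the part that bears it (a point fixed in the world has none). Each returns a list of dicts, best first, with "confidence" (0 to 1); they miss things now and then, are a little off and sometimes report something else, mostly with a low value. They report only what shows in the picture. A call takes as long as a camera call.
- viewer.silhouettes(name, camera): "mask" (420x560 bool, what is visible of it).
- viewer.pinpoint(name, camera): "at" ([x, y, z] in mm, in the coordinates of the camera as it stood for that picture, good to about 4 mm: a listed point, or the origin of a listed thing).
The state is a dict: "t": time; "joints": joint angles; "joint_velocities": joint speeds; "joint_torque": joint torques, N m; "tcp_pos": TCP position; "tcp_rot": TCP orientation; "contact_force": force on the tool from outside, world axes, zero at the start; "wrist_torque": the same for the moment, N m; "grip_width": opening from 0.0 (shut) to 1.0 (fully open).
Only numpy, scipy, OpenCV 4.12 (cv2) and the standard library are available. Lean on these libraries where they do the work, as an engineer would, in place of code of your own. Each camera call takes 0.05 s, during which the arm holds its last target.

## Working session

There is one attempt and no reset: what is moved stays moved. The work goes in short steps, each a Python script; the robot and the scene stay as the last script left them, time stands still between calls to the robot, and variables do not carry over. Pictures are saved under pics/ and viewed, and the job is handed in when it is done.

```bash
ls; mkdir -p pics
python3 - <<'E'
from cell import robot,grip,kin,viewer
import cv2,numpy as np
for n in ("top","side"):
    im=viewer.read_camera(n); cv2.imwrite(f"pics/{n}0.png",im[:,:,::-1])
    ci=viewer.camera_info(n); R=np.array(ci["R"]);t=np.array(ci["t"])
    print(n,"campos",(-R.T@t).round())
    for k in ("track","bay_home","plunger_nose","carrier","push_plate","pivot_axis","idler_center","lock_pin","bottle","hex_key","spare_knob"):
        for d in viewer.pinpoint(k,n)[:2]:
            print(k,round(d["confidence"],2),(R.T@(np.array(d["at"])-t)).round(1))
o=robot.observe();print(o)
E
```

```text
pics
top campos [464.  27. 914.]
plunger_nose 0.59 [749.  -71.1  36.1]
carrier 0.94 [569.2 -94.1  28.5]
push_plate 0.86 [482.1 -69.2  69. ]
push_plate 0.69 [ 551.7 -137.1   75.1]
pivot_axis 0.77 [569.9 -60.6  79.9]
idler_center 0.77 [ 553.6 -136.5   75.5]
lock_pin 0.63 [591.6 128.1   1.1]
bottle 0.86 [454.8 262.5  -0.5]
hex_key 0.68 [498.3 159.2   0.9]
spare_knob 0.57 [687.2 105.5   1.5]
side campos [617. 982. 497.]
track 0.72 [ 609.2 -102.5   -0. ]
bay_home 0.75 [483.7 -62.5  69.8]
bay_home 0.63 [ 691.1 -127.6   26.3]
carrier 0.66 [571.  -90.9  28.5]
push_plate 0.94 [483.9 -65.4  68.7]
push_plate 0.35 [455.2 263.9   0.6]
pivot_axis 0.56 [571.6 -57.9  73. ]
idler_center 0.6 [ 549.3 -135.6   77.1]
lock_pin 0.84 [587.2 127.9  -3.1]
bottle 0.66 [455.1 265.6  -3. ]
bottle 0.62 [569.9 -90.9  27. ]
hex_key 0.58 [499.1 164.1  -1.8]
spare_knob 0.46 [689.2 107.8   0.8]
spare_knob 0.19 [ 550.7 -135.7   76.7]
{'t': 1.2, 'joints': array([ 1.10898076,  0.46747155, -0.01160091,  1.60270705,  0.00602056,
        1.0713766 , -0.05633159]), 'joint_velocities': array([-0.00124965,  0.00032452, -0.00020775, -0.00038168, -0.00036177,
       -0.00164126,  0.00102158]), 'joint_torque': array([ 9.98018477e-04, -5.20417178e+01, -1.25626716e-02, -2.44048154e+01,
       -5.68701618e-02,  1.11936536e-02,  2.64281226e-05]), 'tcp_pos': array([ 264.30195126, -593.85534327,  194.30791774]), 'tcp_rot': array([ 1.99043919,  0.42284084, -1.99051419]), 'contact_force': array([0.48057673, 0.35290562, 0.47242366]), 'wrist_torque': array([ 0.04081729, -0.01282273, -0.0565341 ]), 'grip_width': 1.0040739535027792}
```

View pics/top0.png

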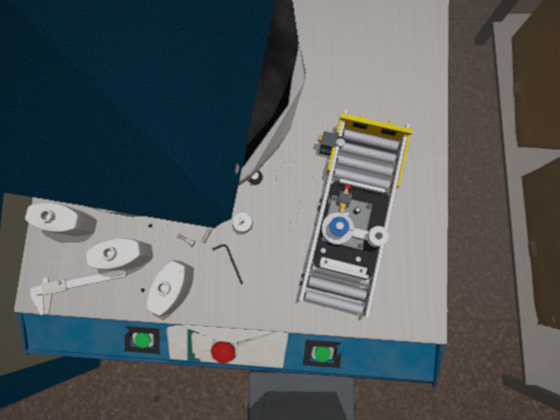

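View pics/side0.png

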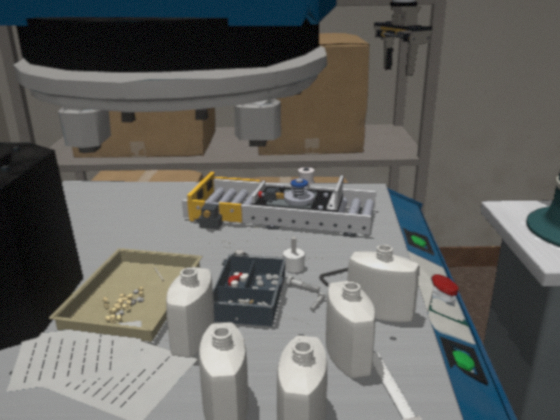

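The top view shows the track at cols 303–410 and rows 112–315, tilted, with the yellow bay at the far end, the carrier mid-track and the idler at (378,236). The side view agrees. A large blue overhead machine hangs at upper left, so I'll check how close it comes. Next I'll refine the track pose on a rectified view.

```bash
cat > h.py <<'E'
from cell import robot,grip,kin,viewer
import cv2,numpy as np
def cam(n):
    ci=viewer.camera_info(n);return np.array(ci["camera_matrix"]),np.array(ci["R"]),np.array(ci["t"])
def proj(n,X):
    K,R,t=cam(n);p=(K@(R@np.atleast_2d(X).T+t[:,None])).T;return p[:,:2]/p[:,2:]
def ray(n,uv,z):
    K,R,t=cam(n);d=R.T@np.linalg.inv(K)@np.array([uv[0],uv[1],1.]);c=-R.T@t
    return c+d*(z-c[2])/d[2]
E
python3 - <<'E'
from h import *
for z in (46,200,300,400,500,600): print(z,[ray("top",p,z)[:2].round() for p in((304,75),(240,180),(280,10),(235,225))])
# side ring rays at planes y=const
K,R,t=cam("side");c=-R.T@t
for p in((325,50),(20,65),(330,0),(170,105)):
    d=R.T@np.linalg.inv(K)@np.array([p[0],p[1],1.])
    print(p,[(yy,(c+d*(yy-c[1])/d[1])[[0,2]].round().tolist()) for yy in(600,400,200,0)])
im=cv2.imread("pics/top0.png")
# fit pose by known points
P={ 'push_plate':((0,90),(483,-67.3)),'carrier':((0,0),(570.1,-92.5)),'pivot':((28,8),(570.7,-59.3)),'idler':((-47,8),(551.5,-136))}
A=np.array([v[0] for v in P.values()],float);B=np.array([v[1] for v in P.values()])
Ac=A-A.mean(0);Bc=B-B.mean(0)
th=np.arctan2((Ac[:,0]*Bc[:,1]-Ac[:,1]*Bc[:,0]).sum(),(Ac*Bc).sum())
Rm=np.array([[np.cos(th),-np.sin(th)],[np.sin(th),np.cos(th)]]);T=B.mean(0)-Rm@A.mean(0)
print("yaw",th,np.degrees(th),"carrier",T,(A@Rm.T+T-B).round(1))
# overlay track
tr=np.array([609.2,-102.5]);off=Rm.T@(tr-T);print("track origin in carrier",off)
big=cv2.resize(im[90:330,270:430],None,fx=3.3,fy=2.5*1.0) if 0 else cv2.resize(im[100:330,270:430],None,fx=2.5,fy=2.5,interpolation=cv2.INTER_CUBIC)
def line(pts,col,closed=True):
    q=(proj("top",np.array(pts))-[270,100])*2.5
    cv2.polylines(big,[np.round(q+1).astype(int)],closed,col,1)
def W(x,y,z): return [*(Rm@[x,y]+T),z]
for s in(-1,1): line([W(off[0]+s*62,off[1]-200,46),W(off[0]+s*62,off[1]+200,46)],(0,0,255))
line([W(off[0]+a*75,off[1]+b*200,46) for a,b in((-1,-1),(1,-1),(1,1),(-1,1))],(0,255,0))
line([W(a*60,b*90,42) for a,b in((-1,-1),(1,-1),(1,1),(-1,1))],(255,0,255))
line([W(a*45,90,86) for a in(-1,1)],(255,255,0))
line([W(-47+18*np.cos(a),8+18*np.sin(a),91) for a in np.linspace(0,6.28,20)],(0,165,255))
cv2.imwrite("pics/ov.png",big)
E
```

```text
46 [array([897.,  -0.]), array([671., 132.]), array([1048.,   50.]), array([578., 140.])]
200 [array([820.,   5.]), array([634., 113.]), array([945.,  46.]), array([558., 120.])]
300 [array([770.,   8.]), array([610., 101.]), array([877.,  43.]), array([545., 107.])]
400 [array([720.,  11.]), array([586.,  89.]), array([810.,  41.]), array([532.,  94.])]
500 [array([670.,  14.]), array([563.,  77.]), array([743.,  38.]), array([519.,  81.])]
600 [array([621.,  17.]), array([539.,  65.]), array([675.,  36.]), array([505.,  68.])]
(325, 50) [(600, [582.0, 444.0]), (400, [564.0, 416.0]), (200, [546.0, 388.0]), (0, [528.0, 361.0])]
(20, 65) [(600, [792.0, 437.0]), (400, [884.0, 407.0]), (200, [976.0, 376.0]), (0, [1068.0, 345.0])]
(330, 0) [(600, [580.0, 475.0]), (400, [560.0, 464.0]), (200, [540.0, 453.0]), (0, [521.0, 442.0])]
(170, 105) [(600, [691.0, 408.0]), (400, [730.0, 361.0]), (200, [770.0, 315.0]), (0, [809.0, 268.0])]
yaw 1.3119543266990243 75.16944583378167 carrier [570.65802245 -90.96621107] [[ 0.7 -0.6]
 [ 0.6  1.5]
 [-0.6 -2.6]
 [-0.6  1.6]]
track origin in carrier [ -1.28430947 -40.21023339]
```

View pics/ov.png

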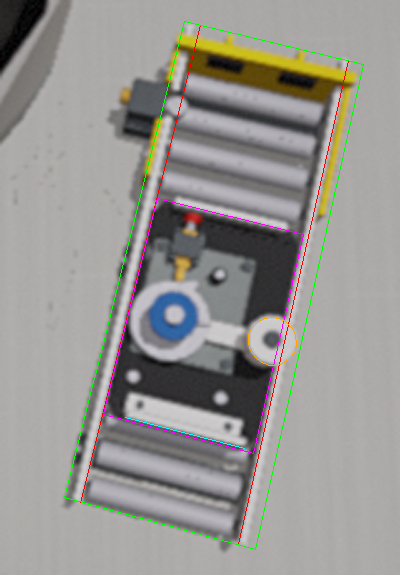

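The overlaid yaw is a couple of degrees too steep: the real left rail runs (180,50) to (90,490). I'll refine it.

```bash
cat > ov.py <<'E'
from h import *
def overlay(src,th,T,trk,out,theta=0):
    im=cv2.imread(src);s=3.3
    r0,c0=105,290
    big=cv2.resize(im[r0:r0+175+40,c0:c0+130],None,fx=2.75,fy=2.75,interpolation=cv2.INTER_CUBIC);s=2.75
    Rm=np.array([[np.cos(th),-np.sin(th)],[np.sin(th),np.cos(th)]])
    def line(pts,col):
        q=(proj("top",np.array(pts))-[c0,r0]+.5)*s
        cv2.polylines(big,[np.round(q).astype(int)],True,col,1)
    W=lambda x,y,z:[*(Rm@[x,y]+T),z]
    V=lambda x,y,z:[*(Rm@[x,y]+trk),z]
    for a in(-1,1): line([V(a*62,-200,46),V(a*62,200,46)],(0,0,255))
    line([V(a*75,b*200,46) for a,b in((-1,-1),(1,-1),(1,1),(-1,1))],(0,255,0))
    line([V(a*75,-200,62) for a in(-1,1)],(255,0,0))
    line([W(a*60,b*90,42) for a,b in((-1,-1),(1,-1),(1,1),(-1,1))],(255,0,255))
    line([W(a*45,90,86) for a in(-1,1)],(255,255,0))
    line([W(28-75*np.cos(theta)+18*np.cos(a),8-75*np.sin(theta)+18*np.sin(a),91) for a in np.linspace(0,6.28,20)],(0,165,255))
    cv2.imwrite(out,big)
E
python3 - <<'E'
from ov import *
th=np.radians(77.5);T=np.array([570.7,-91.5]);trk=np.array([570.7,-91.5])+40.2*np.array([np.sin(th),-np.cos(th)])
print(trk)
overlay("pics/top0.png",th,T,trk,"pics/ov1.png")
E
```

```text
[ 609.94709949 -100.20087248]
```

View pics/ov1.png

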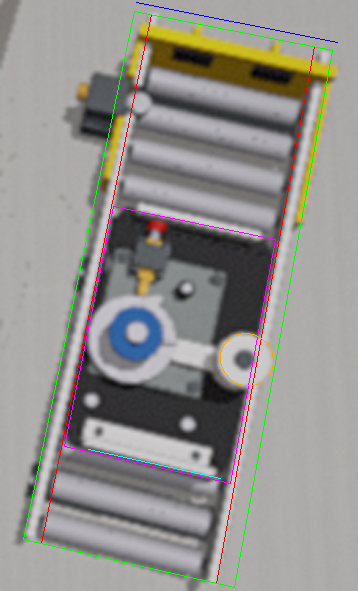

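Yaw 77.5° fits the rails. Now I'll shut the gripper, go behind the push plate and lower.

```bash
cat >> h.py <<'E'
from scipy.spatial.transform import Rotation as Ro
TH=np.radians(77.5);F=np.array([np.sin(TH),-np.cos(TH),0]);L=np.array([np.cos(TH),np.sin(TH),0])
C0=np.array([570.2,-92.5,0])
def rot(s=1): 
    y=s*L;x=np.array([0,0,-1.]);return Ro.from_matrix(np.c_[x,y,np.cross(x,y)]).as_rotvec()
def pt(C,x,y,z): return C+L*x-F*y+np.array([0,0,z])
def stat():
    o=robot.observe();print("t",round(o["t"],2),"tcp",o["tcp_pos"].round(1),"F",o["contact_force"].round(1),"along",round(float(o["contact_force"]@F),1),"carr-y",round(float(-(o["tcp_pos"]-C0)@F),1),"lat",round(float((o["tcp_pos"]-C0)@L),1));return o
E
python3 - <<'E'
from h import *
p=pt(C0,0,130,200)
for s in(1,-1):print(s,kin.ik(p,rot(s)),kin.ik(pt(C0,0,-60,65),rot(s)))
stat()
E
```

```text
1 [ 0.76792688  0.19883653 -0.76663678  2.03013993  0.16645435  0.97381683
  1.26969235] [ 0.56150547  0.69898092 -0.63483572  1.6951457   0.50191055  0.91597168
  1.0781898 ]
-1 [ 0.3768238   0.13945682 -0.33171042  2.05092384  0.05530977  0.95944331
 -1.77262495] [ 0.17593691  0.59742142 -0.08496644  1.72322766  0.06511389  0.82368093
 -1.72760857]
t 1.2 tcp [ 264.3 -593.9  194.3] F [0.5 0.4 0.5] along 0.4 carr-y 190.1 lat -555.7
```

Run:
```python
from h import *
grip(0.0,30)
robot.movep(pt(C0,0,132,180),rot(-1)); stat()
robot.servo_line(pt(C0,0,132,60),feed=120); o=stat()
print(Ro.from_rotvec(o["tcp_rot"]).as_matrix().round(3).tolist(), o["grip_width"])
for n in("top","side"):
    cv2.imwrite(f"pics/{n}1.png",viewer.read_camera(n)[:,:,::-1])
a=cv2.imread("pics/top1.png")[90:350,250:440];b=cv2.imread("pics/side1.png")[130:260,160:400]
a=cv2.resize(a,None,fx=1.8,fy=1.8);b=cv2.resize(b,None,fx=1.85,fy=1.85)
w=np.zeros((480,800,3),np.uint8);w[:a.shape[0],:a.shape[1]]=a;w[:b.shape[0],345:345+b.shape[1]]=b
cv2.imwrite("pics/v1.png",w)
```

```text
t 4.57 tcp [441.5 -64.6 180.1] F [-0.2  0.   0.5] along -0.2 carr-y 131.6 lat -0.6
t 5.72 tcp [441.9 -64.   60.5] F [ 0.5 -0.8 -0.7] along 0.7 carr-y 131.4 lat 0.1
[[0.001, -0.217, -0.976], [-0.0, -0.976, 0.217], [-1.0, -0.0, -0.001]] 0.005514773197540294
```

View pics/v1.png

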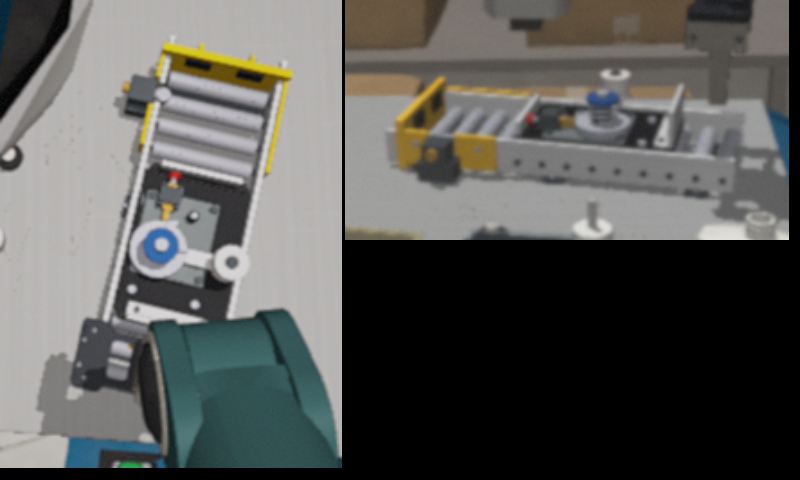

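The fingers stand behind the push plate (plate at about (685,120) in the side crop, finger at (718,85)) and are clear of the rails. Now pushing.

Run:
```python
from h import *
robot.servo_line(pt(C0,0,100,60),feed=60); stat()
robot.servo_line(pt(C0,0,50,60),feed=60); stat()
for y in np.arange(42,-10,-8):
    robot.servo_line(pt(C0,0,y,60),feed=50); o=stat()
    if -(o["contact_force"]@F)>18: break
```

```text
t 6.5 tcp [472.3 -70.8  59.8] F [-1.3 -0.2 -0.3] along -1.2 carr-y 100.2 lat 0.0
t 7.48 tcp [521.5 -81.4  60.1] F [ 0.  -0.3  0. ] along 0.1 carr-y 49.9 lat 0.3
t 7.79 tcp [529.9 -83.5  60.1] F [-0.4 -0.6 -0.2] along -0.3 carr-y 41.3 lat 0.1
t 8.1 tcp [537.6 -85.2  60. ] F [-0.1  0.1 -0.1] along -0.1 carr-y 33.4 lat 0.0
t 8.41 tcp [545.4 -86.9  60. ] F [ 0.1  0.2 -0.1] along 0.0 carr-y 25.4 lat 0.1
t 8.72 tcp [552.6 -88.7  59.8] F [-1.7 -1.1  0.2] along -1.4 carr-y 18.0 lat -0.1
t 9.03 tcp [560.1 -90.3  59.7] F [-3.  -1.2 -1.4] along -2.6 carr-y 10.3 lat -0.1
t 9.33 tcp [569.1 -92.1  60.1] F [-0.2  0.3  0.3] along -0.3 carr-y 1.2 lat 0.1
t 9.64 tcp [576.4 -93.8  60.1] F [-1.4 -0.5 -0.6] along -1.2 carr-y -6.3 lat 0.1
```

```bash
cat > look.py <<'E'
from h import *
import sys
k=sys.argv[1]
for n in("top","side"):
    cv2.imwrite(f"pics/{n}{k}.png",viewer.read_camera(n)[:,:,::-1])
a=cv2.imread(f"pics/top{k}.png")[90:350,250:440];b=cv2.imread(f"pics/side{k}.png")[130:260,160:400]
a=cv2.resize(a,None,fx=1.8,fy=1.8);b=cv2.resize(b,None,fx=1.85,fy=1.85)
w=np.zeros((480,800,3),np.uint8);w[:a.shape[0],:a.shape[1]]=a;w[:b.shape[0],345:345+b.shape[1]]=b
cv2.imwrite(f"pics/v{k}.png",w)
for n in("top","side"):
    K,R,t=cam(n)
    for q in("carrier","push_plate","pivot_axis","idler_center","bay_home"):
        for d in viewer.pinpoint(q,n)[:1]:
            X=R.T@(np.array(d["at"])-t);print(n,q,round(d["confidence"],2),X.round(1),"y",round(float(-(X-C0)@F),1),"x",round(float((X-C0)@L),1))
stat()
E
python3 look.py 2
```

```text
top carrier 0.86 [ 671.8 -119.1   27.3] y -105.0 x -4.0
top pivot_axis 0.66 [670.2 -89.1  78.7] y -96.9 x 25.0
top idler_center 0.37 [673.2 -88.   77. ] y -99.6 x 26.6
top bay_home 0.71 [ 4.533e+02  2.624e+02 -4.000e-01] y 190.9 x 321.2
side carrier 0.57 [ 672.2 -116.3   25.3] y -104.7 x -1.2
side push_plate 0.67 [586.5 -87.3  71.7] y -14.8 x 8.6
side pivot_axis 0.81 [674.5 -85.3  72.1] y -100.3 x 29.6
side idler_center 0.75 [ 652.7 -158.    77. ] y -94.7 x -46.0
side bay_home 0.53 [609.  -98.9  -3. ] y -39.3 x 2.2
t 10.24 tcp [576.3 -93.8  60.1] F [-0.7  0.  -0.6] along -0.7 carr-y -6.2 lat 0.0
```

View pics/v2.png

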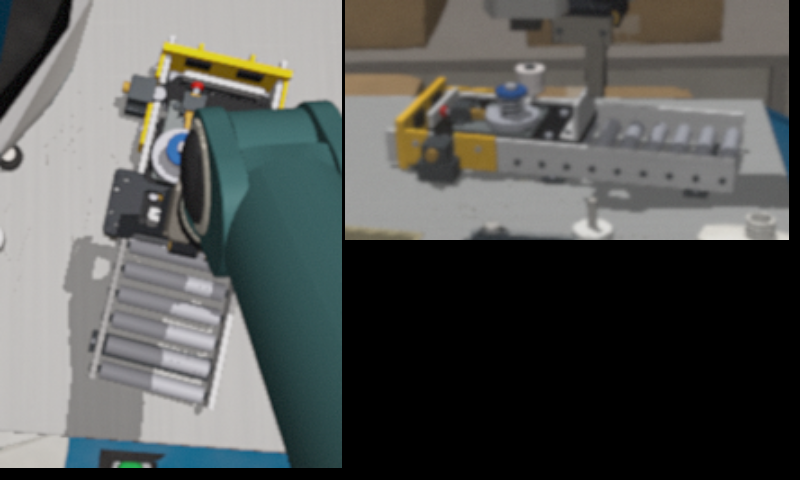

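The carrier has moved about 105 mm and now sits in the bay, with a small gap left to the stop (front edge near (455,105), stop near (425,110) in the side crop). The idler is still at rest. I'll keep going in short steps, watching the force.

```bash
python3 - <<'E'
from h import *
y=-6
while y>-60:
    y-=4
    robot.servo_line(pt(C0,0,y,60),feed=40); o=stat()
    if -(o["contact_force"]@F)>22: break
E
python3 look.py 3
```

```text
t 10.49 tcp [579.9 -94.7  59.9] F [-3.   0.6  0.2] along -3.0 carr-y -10.0 lat -0.0
t 10.74 tcp [584.2 -95.5  59.9] F [0.  0.5 0.3] along -0.1 carr-y -14.3 lat 0.1
t 10.99 tcp [588.2 -96.5  59.9] F [-1.6  0.2 -1.3] along -1.6 carr-y -18.4 lat -0.0
t 11.24 tcp [589.9 -97.   59.8] F [-6.2  1.2  4.3] along -6.3 carr-y -20.2 lat -0.2
t 11.49 tcp [590.  -97.1  59.5] F [-16.4   2.6  11.6] along -16.5 carr-y -20.3 lat -0.2
t 11.74 tcp [590.  -97.1  59.3] F [-25.1   4.2  19.6] along -25.4 carr-y -20.4 lat -0.2
top carrier 0.68 [ 687.7 -122.7   30.8] y -121.3 x -4.1
top pivot_axis 0.71 [685.7 -90.9  76.6] y -112.4 x 26.5
side carrier 0.64 [ 686.7 -122.3   27.3] y -120.1 x -3.9
side pivot_axis 0.76 [690.3 -88.1  73.1] y -116.3 x 30.3
side idler_center 0.75 [ 665.5 -162.4   78.6] y -108.2 x -47.6
t 12.34 tcp [590.  -97.1  59.2] F [-24.7   5.   19.9] along -25.2 carr-y -20.4 lat -0.2
```

View pics/v3.png

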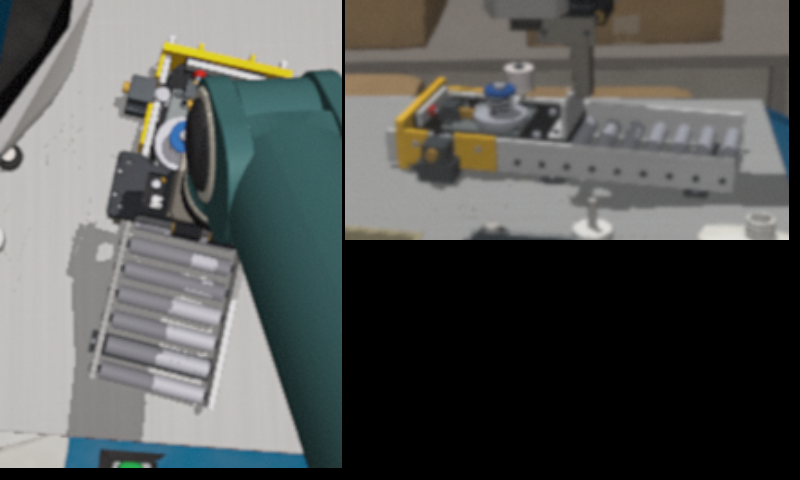

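Run:
```python
from h import *
for u,v in((143,28),(335,70),(140,42),(330,80)):
    X=ray("top",(290+u/2.75,105+v/2.75),62);print(X.round(1),"carr-y",-(X-C0)@F)
a=cv2.imread("pics/top3.png")[105:180,310:420];b=cv2.imread("pics/side3.png")[165:230,175:345]
a=cv2.resize(a,None,fx=5,fy=5,interpolation=2);b=cv2.resize(b,None,fx=3.3,fy=3.3,interpolation=2)
w=np.zeros((600,580,3),np.uint8);w[:375,:550]=a;w[380:380+b.shape[0],:b.shape[1]]=b[:220]
cv2.imwrite("pics/z3.png",w)
```

```text
[800.2 -76.   62. ] carr-y -220.99726541243467
[ 766.3 -214.8   62. ] carr-y -217.88276339144488
[789.4 -73.6  62. ] carr-y -209.8907064750526
[ 758.7 -210.8   62. ] carr-y -209.61271911377787
```

View pics/z3.png

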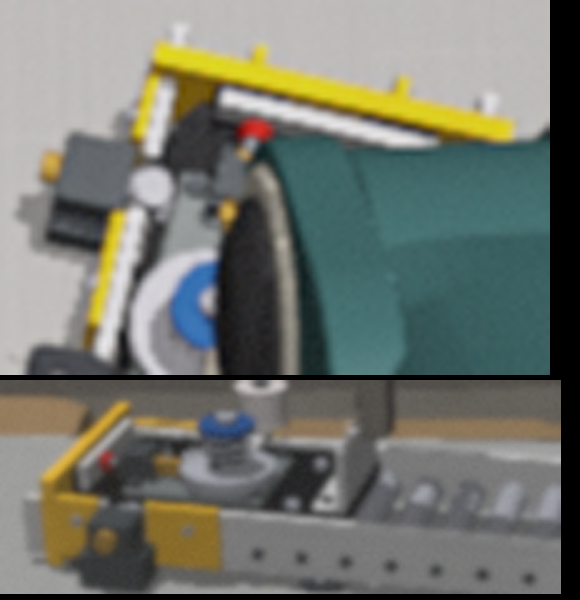

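Now the stop's inner edge measures carrier-y −210, which equals the carrier front (−120−90). The plunger nose sits in the flank notch and 25 N gives no more motion, so the carrier is home. I'll back off, lift, and go down between the plate and the idler.

```bash
echo 'C1=C0+F*120.5' >> h.py
python3 - <<'E'
from h import *
robot.servo_line(pt(C0,0,-14,60),feed=40); stat()
robot.servo_line(pt(C0,0,-14,125),feed=150)
robot.servo_line(pt(C1,-52,56,125),feed=150); stat()
robot.servo_line(pt(C1,-52,56,63),feed=100); stat()
E
python3 look.py 4
```

```text
t 12.89 tcp [584.9 -95.7  60.3] F [ 0.8 -0.6  0.4] along 0.9 carr-y -15.1 lat 0.0
t 14.11 tcp [ 621.2 -156.3  124.1] F [-0.2  0.5 -0.3] along -0.4 carr-y -63.6 lat -51.2
t 14.88 tcp [ 622.3 -157.1   63.4] F [-0.5 -0.4  0.8] along -0.4 carr-y -64.9 lat -51.8
top carrier 0.83 [ 683.2 -121.7   30.9] y -116.6 x -4.1
top push_plate 0.67 [ 601.9 -100.1   69. ] y -32.6 x -0.6
top pivot_axis 0.87 [687.4 -88.1  79.1] y -113.5 x 29.7
side carrier 0.95 [ 686.2 -120.5   27.1] y -119.4 x -2.2
side push_plate 0.63 [599.2 -94.1  69.3] y -28.6 x 4.8
side pivot_axis 0.77 [690.5 -87.1  71.3] y -116.3 x 31.3
side idler_center 0.66 [ 665.4 -164.4   76.6] y -108.5 x -49.6
t 15.47 tcp [ 621.9 -157.3   63.1] F [ 0.1  0.3 -0.2] along -0.0 carr-y -64.5 lat -52.0
```

View pics/v4.png

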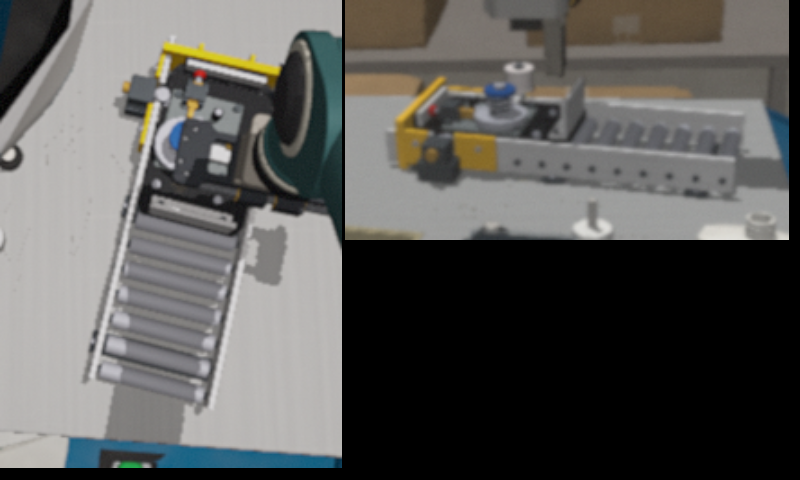

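The fingers are in the gap behind the idler (finger at (555,55), roller at (518,75) in the side crop), and the carrier hasn't moved. Now I push along the idler's arc.

```bash
python3 - <<'E'
from h import *
for th in (0.0,0.2,0.35,0.48,0.56,0.62,0.66):
    x=28-75*np.cos(th)-5; y=8-75*np.sin(th)+28
    robot.servo_line(pt(C1,x,y,63),feed=40)
    o=stat(); ya=-(o["tcp_pos"]-C1)@F
    print(th,"theta est",round(float(np.arcsin(np.clip((36-ya)/75,-1,1))),3))
    if -(o["contact_force"]@F)>25: break
robot.hold(0.3);o=stat()
E
python3 look.py 5
```

```text
t 16.12 tcp [ 640.8 -161.4   62.8] F [-2.8  0.8  2.5] along -2.9 carr-y -83.8 lat -52.0
0.0 theta est -0.009
t 16.65 tcp [ 655.1 -162.9   62.7] F [-7.   1.2  3.5] along -7.1 carr-y -98.1 lat -50.4
0.2 theta est 0.182
t 17.08 tcp [ 664.2 -161.7   61.7] F [-8.5  1.9  2.6] along -8.8 carr-y -106.7 lat -47.2
0.35 theta est 0.301
t 17.48 tcp [ 677.4 -160.7   62.5] F [-2.1 -0.4 -2. ] along -2.0 carr-y -119.4 lat -43.4
0.48 theta est 0.484
t 17.77 tcp [ 681.  -158.5   62.5] F [-6.1  2.4  2.4] along -6.4 carr-y -122.5 lat -40.5
0.56 theta est 0.531
t 18.03 tcp [ 684.9 -156.7   62.5] F [-6.8  2.1  2.2] along -7.1 carr-y -125.9 lat -37.8
0.62 theta est 0.585
t 18.28 tcp [ 687.4 -155.5   62.5] F [-8.   1.7  2.2] along -8.2 carr-y -128.1 lat -36.1
0.66 theta est 0.62
t 18.58 tcp [ 687.3 -155.5   62.5] F [-7.9  2.4  2. ] along -8.3 carr-y -128.0 lat -36.2
top carrier 0.85 [ 689.  -121.4   28.9] y -122.2 x -2.5
top push_plate 0.87 [ 600.5 -101.2   71.6] y -31.4 x -1.9
top pivot_axis 0.77 [686.7 -93.   79.9] y -113.9 x 24.7
top idler_center 0.96 [ 714.8 -165.8   77.1] y -157.0 x -40.3
top bay_home 0.27 [689.  -91.5  78. ] y -115.8 x 26.7
side carrier 0.72 [ 688.5 -120.8   26.3] y -121.6 x -2.0
side push_plate 0.82 [600.1 -95.6  68.9] y -29.9 x 3.4
side pivot_axis 0.78 [687.8 -88.2  74.9] y -113.9 x 29.7
side idler_center 0.75 [ 714.7 -164.3   76.2] y -156.6 x -38.9
t 19.18 tcp [ 687.3 -155.5   62.5] F [-6.8  2.1  1.8] along -7.1 carr-y -128.0 lat -36.2
```

View pics/v5.png

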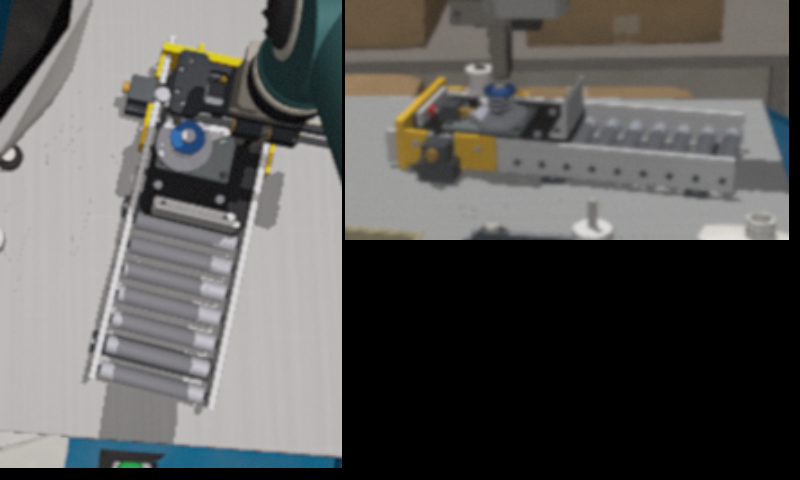

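The roller has swung forward (478,75 in the side crop). The force fell from about 9 N to 2 N as the tooth passed, which matches the click, and both the TCP and the camera give θ≈0.6. I'll press a few mm more for margin, towards the backstop.

```bash
python3 - <<'E'
from h import *
for th,e in ((0.68,0),(0.70,1),(0.70,3.5)):
    x=28-75*np.cos(th)-5; y=8-75*np.sin(th)+28-e
    robot.servo_line(pt(C1,x,y,63),feed=30)
    o=stat(); ya=-(o["tcp_pos"]-C1)@F
    print("theta est",round(float(np.arcsin((36-ya)/75)),3))
    if -(o["contact_force"]@F)>14: break
robot.hold(0.5);o=stat()
E
python3 look.py 6
python3 - <<'E'
from h import *
for n,st in(("side",{}),):
    K,R,t=cam(n)
    for q,p in(("lock_pin",(589,128)),("bottle",(455,264)),("hex_key",(499,162)),("spare_knob",(688,106))):
        for d in viewer.pinpoint(q,n)[:1]: print(q,p,round(d["confidence"],2),(R.T@(np.array(d["at"])-t)).round(1))
E
```

```text
t 19.43 tcp [ 688.6 -154.9   62.4] F [-8.7  1.2  1.7] along -8.8 carr-y -129.1 lat -35.3
theta est 0.637
t 19.68 tcp [ 690.8 -154.4   62.4] F [-9.5  1.2  2.2] along -9.5 carr-y -131.1 lat -34.3
theta est 0.671
t 19.93 tcp [ 692.4 -154.8   62.4] F [-11.4   2.    3.8] along -11.6 carr-y -132.8 lat -34.4
theta est 0.7
t 20.43 tcp [ 692.4 -154.8   62.4] F [-11.    2.1   3.1] along -11.1 carr-y -132.8 lat -34.3
top carrier 0.82 [ 684.9 -123.2   26.6] y -118.6 x -5.1
top push_plate 0.67 [454.3 261.9   1.1] y 189.9 x 320.9
top pivot_axis 0.67 [685.3 -91.8  77.8] y -112.2 x 25.6
top idler_center 0.95 [ 721.5 -161.3   76.1] y -162.6 x -34.5
side carrier 0.78 [ 686.  -124.7   28.3] y -120.1 x -6.4
side push_plate 0.72 [ 6.084e+02 -9.850e+01 -5.000e-01] y -38.6 x 2.4
side pivot_axis 0.55 [688.5 -86.2  73.2] y -114.1 x 31.8
side idler_center 0.81 [ 716.9 -156.2   75.9] y -157.0 x -30.5
t 21.03 tcp [ 692.4 -154.8   62.4] F [-10.4   2.5   3.8] along -10.7 carr-y -132.8 lat -34.4
lock_pin (589, 128) 0.77 [585.5 126.6  -1.4]
bottle (455, 264) 0.62 [453.7 264.1  -1.4]
hex_key (499, 162) 0.44 [496.1 167.2  -3.2]
spare_knob (688, 106) 0.55 [690. 106.   3.]
```

View pics/v6.png

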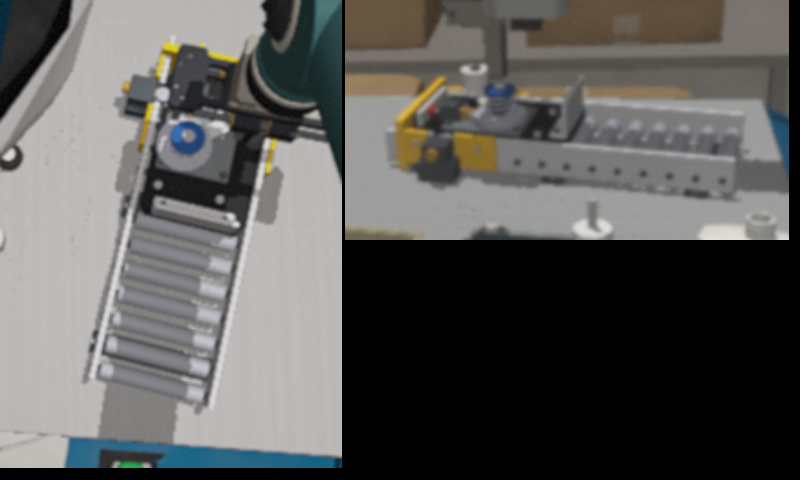

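The arm is held near the backstop at about 11 N. The carrier is still home (side crop: front at the yellow stop) and the loose things haven't moved. Handing in.

Run:
```python
from h import *
robot.job_done(); stat()
```

```text
the job is handed in; nothing more can be done
the job is handed in; nothing more can be done
```

The carrier is docked against the end stop and the tensioner arm is being held pressed back well past the click. I handed the job in at about 21 s of the 40 s allowed; there was no verdict.

**Docking:** I pushed the carrier by its push plate with shut fingers for about 120 mm until it stopped hard. It did not move further under 25 N. The camera put the carrier's front edge level with the stop's inner edge, and the plunger nose in its notch. The idler still showed at rest.

**Tensioning:** I then lowered the fingers between the push plate and the idler and pushed it along its arc. The force dropped from about 9 N to 2 N at about 0.48–0.50 rad, which fits the click. I kept pressing to about 0.65–0.70 rad (finger position says 0.70, camera 0.60–0.74), holding with about 11 N.

**Last checks:** The carrier read 118–120 mm along the track, against about 120.5 mm when docked, so it is still home within the camera's few millimetres. The loose things all read within about 6 mm of their first positions.

**What I could not confirm:**
- **Pawl:** I inferred its drop only from the force change and never saw it directly.
- **Plunger force:** The push over the last 50 mm read only 1–6 N before the hard stop, lower than the 5–15 N described. I relied on the hard stop and the pictures instead.
- **Bay position:** The networks' reports for bay_home were mostly wrong, so I did not use them.

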